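# Key and close the coffee grinder's lid, then start it

### The arm

A 6-joint arm with a two-finger parallel gripper is mounted at the origin on a cart in front of the work surface, level with it; the furniture and walls round the work are solid. World frame = base frame: x ahead of the robot, y to its left, z up, the work surface at z = 0. Lengths are in mm, angles in rad, forces in N, time in s.
With the tool pointing down it reaches from about 350 to 975 mm from the base axis. Payload 7.1 kg.
Tool frame: the origin (TCP) lies at the very end of the fingers, on their centre line; the grasp point (between the pads) lies 19 mm behind it; z points along the fingers, y is the line along which they close (so a half turn about z gives the same grasp; the last joint's range is limited). The gripper opens to 88 mm and grips with 3 to 60 N. Pads are 20 mm wide; open, the fingers measure 115 mm over their backs; the gripper's body (75 mm by 178 mm) begins 61 mm behind the grasp point.
Start: joints at [1.257, 0.423, 1.63, -0, 1.089, -0.019], TCP at [181.561, 598.03, 222.675] pointing down, gripper open.
Joint ranges: [-3, 3], [-0.9, 2.11], [0.09, 2.58], [-1.31, 4.45], [0.11, 2.69], [-2.54, 2.54]. Speed limits (rad/s): [2.39, 2.39, 3.01, 3.14, 3.14, 3.14].

### API

Orientations are given as a rotation vector (axis times angle).
In Python, from workcell import * gives the robot as it stands.
- The arm moves only by the tool step_arm, never from a script. Its argument "deltas" is a list of rows, each a list of 3 entries, a list of its own where there are three numbers: the shift along the tool's x, y, z in units of 300 mm (1.0 is 300 mm), then the turn, a rotation vector about the tool's x, y, z in units of 1.5 rad (1.0 is 1.5 rad), then the gripper command: -1 is shut, 1 is fully open, values between are in proportion. In form: [[[dx, dy, dz], [rx, ry, rz], gripper], ...]. A call has 1 to 20 rows; each row is the pose to reach, as a shift and turn from the pose commanded when the call began, along the tool's axes at that moment; what a row does not reach only later rows make up. A row lasts 1/12 s, in which the tool goes at most 41.7 mm and 7.16 degrees, less where a joint would pass 70% of its speed; a pose out of reach is approached as far as the arm can. A call with a number of a shift or a turn outside -1 to 1 is refused whole. A call with a gripper value outside its range is refused whole. The fingers move at their own pace and stop on an object; the grip force is fixed at half the most. Time passes only in rows, so rows that repeat a pose let the fingers close. It gives the time, the measured TCP pose, the force, the opening and the grip force at its end, in the units of the state.
- get_obs(): the state, without advancing time (a new reading comes with each control period).
- get_image(name): name is "scene" or "top"; returns a dict with "pixels" (400x640x3 uint8, red, green, blue), "fx", "fy", "cx", "cy" (pixels), "T" (4x4, takes a point from camera to world coordinates). Camera axes: x right, y down, z forward; pixel columns grow to the right and rows downward; lengths in mm; the calibration is good to about 2 mm. A picture is of the moment at which its call begins. There is no depth.
- close_job(): hands the job in; it is judged then, once.
The state is a dict: "t": time; "qpos": joint angles; "qvel": joint speeds; "joint_torque": joint torques, N m; "ee_pos": TCP position; "orientation": TCP orientation; "ft_force": force on the tool from outside, world axes, zero at the start; "moment": the same for the moment, N m; "width": finger opening in mm; "grasp_force": force on a finger pad.
Only numpy, scipy, OpenCV 4.12 (cv2) and the standard library are available. Lean on these libraries where they do the work, as an engineer would, in place of code of your own. Each camera call takes 0.05 s, during which the arm holds its last target. There are 200 camera calls.

### The job

The coffee grinder's lid sits half pushed into its seal, turned so that its notch misses the locating pin. With one fingertip, push against a side of the bar on the lid to turn the lid until the notch in its edge stands over the pin at the grinder's column, press the lid straight down until it is fully home, and then press the start button right down and let it come back up. Do not pinch the bar, do not lift the lid, do not press the button before the lid is home, and leave the other things on the worktop where they are.

Things in the scene. Friction and masses are not known exactly. Their poses are not given: they have to be found in the camera images.
- grinder: Coffee grinder, fixed: steel drum 120 mm across on a black base, black rim 126 mm across, its top 108 mm above the worktop. Origin on the drum's axis at worktop level, z up. At -x (towards the robot) a black console 56 mm wide, 72 mm high, reaches 112 mm from the axis. At +y a black column, 22 mm wide, as high as the rim, stands against the drum, a small T-shaped metal mark on its top.
- pin (a point): Top of the locating pin: round-topped, steel, 9 mm thick, standing 6.5 mm above the rim, 53 mm from the drum's axis towards grinder +y, just inside the column. Hidden under the lid's edge until the notch is over it. Axes as the grinder's. Fixed.
- lid_center (a point): Lid's axis at the top of its bar; z up, x towards the notch. The lid is a white plastic disc 116 mm across, 5 mm thick; it only turns about the drum's axis and slides along it. The black bar on it is 90 mm long (along x, centred), 10 mm wide, 15 mm high; the disc's upper face is 15 to 16 mm below this point. At the start this point is 136 mm above the worktop, with the lid home 129 mm.
- notch (a point): Centre of the notch at the lid's underside: a U-shaped slot 14 mm wide in the lid's edge (open to the outside), on the line of the bar, 53 mm from the axis. The pin passes through it when the two are in line to about 2 mm. Axes as lid_center.
- lid_turn (a joint): Turn of the lid in rad, counter-clockwise from above positive. 0 (or 2 pi) = notch over the pin. It turns without limit either way and stays where it is left; the seal's drag is about 0.1 N m.
- lid_travel (a joint): How far the lid has been pushed down, in m: 0 at the start, 0.007 = fully home (edge on the rim), negative = lifted. The seal holds it where it is left; pushing it takes about 6 to 8 N. With the notch off the pin it stops on the pin after 1 to 4 mm, springy, however hard it is pressed.
- bar_side_a: The upright long side face of the bar that looks to the lid's +y (lid axes as lid_center), a strip 90 mm long and 11 mm high below the bar's crown. Origin on the lid's axis at the lid's underside.
- bar_side_b: The same on the other side of the bar, looking to the lid's -y.
- start_top (a point): Centre of the top of the start button: a round metal push button 22 mm across in a grey ring, on the console, 83 mm from the drum's axis, top 93 mm above the worktop; pressed downward.
- start (a joint): How far the start button is pressed, in m: 0 = up, 0.005 = right down, which takes 5 N; springs back.
- jar_coffee: Bystander: tall glass jar of coffee with a red lid, 81 mm across, 163 mm high. Origin under its centre.
- creamer: Bystander: tall striped round carton with a green lid, 71 mm across, 143 mm high. Origin under its centre.
- cup_white: Bystander: small white cup with an ear, 60 x 85 x 56 mm. Origin under its centre.
- teaspoon: Bystander: metal teaspoon lying flat, 130 x 26 mm. Origin under its centre, x along it.
- scissors: Bystander: scissors with red handles lying flat, 199 mm long. Origin under their centre.

How it is judged (in metres and radians):
On the way, in this order (a step that is already met when the one before it is completed fails the run):
1. the lid's notch is over the locating pin (horizontal distance between notch and pin below 0.004 m), for 0.05 s.
2. the lid is fully home with the pin in its notch (value of joint lid_travel above 0.0055 m and horizontal distance between notch and pin below 0.004 m), for 0.2 s.
3. the start button is pressed right down (value of joint start above 0.0035 m), for 0.05 s.
At the end, for the whole second after the job is handed in: The lid is home (pushed down at least 5.5 of its 7 mm) with the pin in its notch (centres within 4 mm), and the start button, pressed at least 3.5 mm after that, is up again (within 1 mm) (all of step 2 and value of joint start below 0.001 m); the robot touches nothing.
It fails at once if the lid is lifted (more than 3 mm above where it began) (value of joint lid_travel below -0.003 m).
It fails at once if the bar is pinched (both its long sides pushed at once, over 2 N each) (contact force between the fingers and bar_side_a above 2 N and contact force between the fingers and bar_side_b above 2 N).
It fails at once if the start button is pressed (over 2.5 mm) while the lid is not home (value of joint start above 0.0025 m and not (value of joint lid_travel above 0.0055 m and horizontal distance between notch and pin below 0.004 m)).
It fails at once if a bystander is moved more than 25 mm (distance of any of jar_coffee, creamer, cup_white, teaspoon, scissors from where it was at the start of the episode above 0.025 m).
It also fails if it takes over 64 s, if anything falls off the work surface, if the arm or the gripper's body presses on something with over 40 N, if the wrist force passes 120 N, or if a joint passes its speed limit or range.

## Working session

There is one attempt and no reset: what is moved stays moved. The work goes in short steps, Python scripts to look and compute and a tool call to move; the robot and the scene stay as the last step left them, time stands still between calls to the robot, and variables do not carry over. Pictures are saved under pics/ and viewed, at most 10 in all, crops included, and the job is handed in when it is done.

Besides the shell and the picture viewer there is one more tool, called after "Call:" as a command line: name --argument value ..., lists and objects as JSON in quotes. step_arm: Moves the arm, as the interface text tells. Its arguments: {"type":"object","properties":{"deltas":{"type":"array","items":{"type":"array"}}},"required":["deltas"]}

```bash
ls; mkdir -p pics
python3 - <<'E'
from workcell import *
import cv2
for n in("top","scene"):
    i=get_image(n); cv2.imwrite(f"pics/{n}0.png",i["pixels"][:,:,::-1]); print(n,i["fx"],i["fy"],i["cx"],i["cy"],i["T"])
o=get_obs();print(o["t"],o["ee_pos"],o["orientation"],o["ft_force"],o["width"])
E
```

```text
pics
top 415.4644785210378 415.4644785210378 321.9256951029947 194.81322218309762 [[-7.33400305e-03 -9.91179952e-01  1.32319744e-01  4.26002800e+02]
 [-9.99934458e-01  8.43259782e-03  7.74411671e-03 -1.71202560e+02]
 [-8.79161242e-03 -1.32254276e-01 -9.91176833e-01  1.12423509e+03]
 [ 0.00000000e+00  0.00000000e+00  0.00000000e+00  1.00000000e+00]]
scene 476.09639419335184 476.09639419335184 321.9897839932833 200.4353618310586 [[-9.99524494e-01  2.94751313e-02 -9.05554869e-03  5.69573562e+02]
 [ 2.73834630e-02  7.13498308e-01 -7.00121639e-01  8.33662110e+02]
 [-1.41750586e-02 -7.00036699e-01 -7.13966167e-01  1.15234604e+03]
 [ 0.00000000e+00  0.00000000e+00  0.00000000e+00  1.00000000e+00]]
0.1 [181.42128294 597.58097736 222.01342528] [-4.61392958e-01 -3.10730407e+00  2.04412723e-03] [-0.33032877  0.55458228 -0.1033939 ] 87.92027038505722
```

View pics/top0.png

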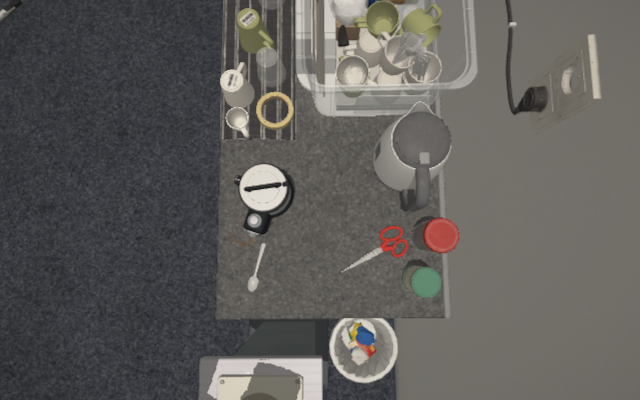

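View pics/scene0.png

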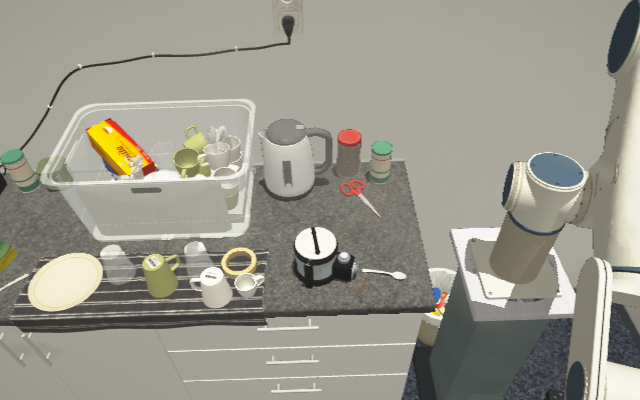

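The top view shows the grinder at about (264,188), its console and button at (255,223), and the column at about (238,180). I need enlarged crops to read the bar and find the notch.

Run:
```python
import cv2,numpy as np
a=cv2.imread("pics/top0.png")[150:240,220:310]; b=cv2.imread("pics/scene0.png")[215:295,280:370]
a=cv2.resize(a,(540,540),interpolation=cv2.INTER_CUBIC)[:, :400+140]
cv2.imwrite("pics/a.png",cv2.resize(a,(590,590)))
cv2.imwrite("pics/b.png",cv2.resize(b,(630,560),interpolation=cv2.INTER_CUBIC))
```

```text
(no output)
```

View pics/a.png

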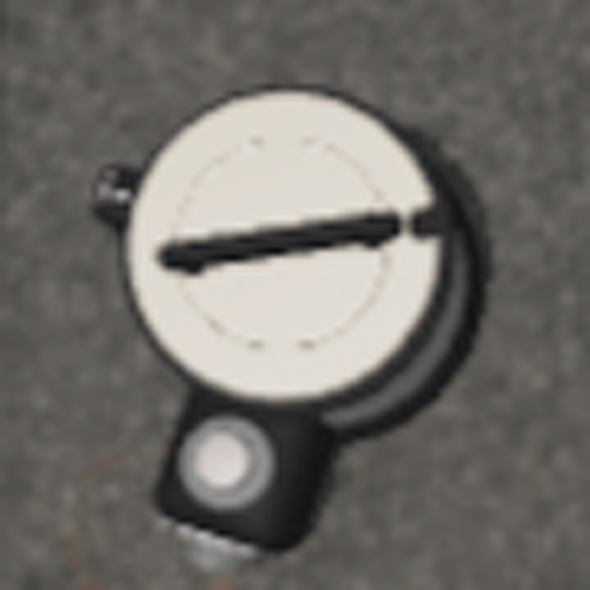

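View pics/b.png

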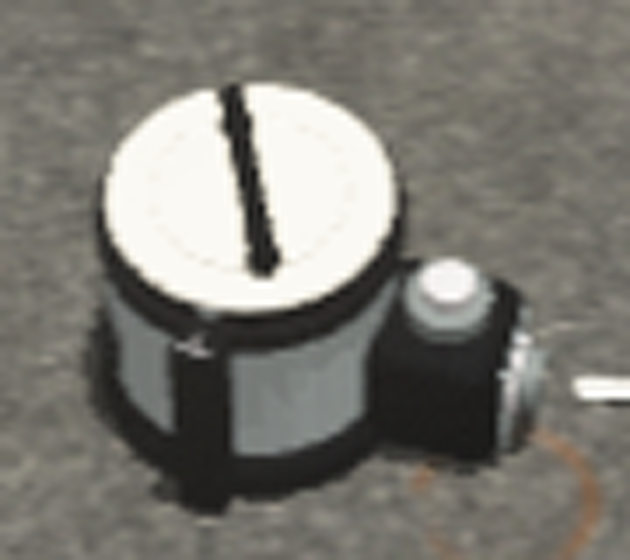

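The top crop shows the notch at the right end of the bar, at (428,221). The bar runs from (165,256) to (398,226), the disc centre is near (285,245), the column mark is at (115,195) and the button is at (220,460). The scene crop shows the lid ellipse centred at (251,197), the button at (449,282) and the column mark at (195,345).

```bash
cat > h.py <<'E'
from workcell import *
import numpy as np
def ray(im,u,v,z):
    T=np.array(im["T"]); d=T[:3,:3]@[(u-im["cx"])/im["fx"],(v-im["cy"])/im["fy"],1]
    return T[:3,3]+d*(z-T[2,3])/d[2]
E
python3 - <<'E'
from h import *
t=get_image("top"); s=get_image("scene")
A=lambda x,y,z:ray(t,(x+.5)/6.5556-.5+220,(y+.5)/6.5556-.5+150,z)[:2]
B=lambda x,y,z:ray(s,(x+.5)/7-.5+280,(y+.5)/7-.5+215,z)[:2]
c=A(285,245,120.5);e1=A(165,256,136);e2=A(398,226,136);n=A(428,221,119);m=A(115,195,108);b=A(220,460,93)
c2=B(251,197,120.5);m2=B(195,345,108);b2=B(449,282,93);f1=B(233,90,136);f2=B(262,270,136)
an=lambda p,q:np.degrees(np.arctan2(*(q-p)[::-1]))
print("top",c,(e1+e2)/2,np.linalg.norm(e1-e2),n,np.linalg.norm(n-c),m,np.linalg.norm(m-c),b,np.linalg.norm(b-c))
print(an(e1,e2),an(c,n),"col",an(c,m),"but",an(c,b))
print("scene",c2,(f1+f2)/2,np.linalg.norm(f1-f2),m2,np.linalg.norm(m2-c2),b2,np.linalg.norm(b2-c2));print(an(f2,f1),an(c2,m2),an(c2,b2))
E
```

```text
top [580.63618382 -19.45268221] [579.74844808 -20.50633261] 86.24615049941731 [589.48338591 -72.67836256] 53.95596383161361 [602.29132865  47.16982606] 70.05357882792057 [502.5484096    8.46116773] 82.92697692419327
-83.06710540313608 -80.5625491286686 col 71.99363739376994 but 160.32967558056825
scene [579.32990264 -13.60883351] [580.53285079 -10.71884351] 93.02181527592676 [602.50564885  49.33711499] 67.07687862112489 [501.190767    10.70557693] 81.83468135568748
-83.89768661197564 69.78705619926211 162.71552188728907
```

```bash
cat >> h.py <<'E'
def delta(pos,psi,tgt,psit):
    "units for step_arm; psi = world angle (deg) of tool y, tool x = psi+90, z down"
    a=np.radians(psi); d=np.subtract(tgt,pos)
    x=np.array([-np.sin(a),np.cos(a),0]);y=np.array([np.cos(a),np.sin(a),0])
    return np.round([d@x/300,d@y/300,-d[2]/300],4), round(-np.radians(psit-psi)/1.5,4)
def arc(r,d,degs):
    for g in degs:
        a=np.radians(g); print(np.round([(r*np.sin(a)-d*np.cos(a)+d)/300,(r*np.cos(a)+d*np.sin(a)-r)/300],4),round(-a/1.5,4))
def start(C,th,r,d,z):
    a=np.radians(th);u=np.array([np.cos(a),np.sin(a)]);n=np.array([-u[1],u[0]])
    return [*(np.array(C)+r*u-d*n),z]
E
python3 - <<'E'
from h import *
p=start((580.5,-17),-83,30,24,180); print(p)
m=[400,260,210]; print(delta([181.56,598.03,222.67],73.1,m,-5)); print(delta(m,-5,p,-83))
E
```

```text
[np.float64(560.3349726627628), np.float64(-49.7012487909632), 180]
(array([-1.0242, -0.8664,  0.0422]), np.float64(0.9087))
(array([-0.9818,  0.6224,  0.1   ]), np.float64(0.9076))
```

Call:
step_arm --deltas '[[[-0.98,-0.86,0.04],[0,0,0.909],-1],[[-0.98,-0.86,0.04],[0,0,0.909],-1],[[-0.98,-0.86,0.04],[0,0,0.909],-1],[[-0.98,-0.86,0.04],[0,0,0.909],-1],[[-0.98,-0.86,0.04],[0,0,0.909],-1],[[-0.98,-0.86,0.04],[0,0,0.909],-1],[[-0.98,-0.86,0.04],[0,0,0.909],-1],[[-0.98,-0.86,0.04],[0,0,0.909],-1],[[-0.98,-0.86,0.04],[0,0,0.909],-1],[[-0.98,-0.86,0.04],[0,0,0.909],-1],[[-0.98,-0.86,0.04],[0,0,0.909],-1],[[-0.98,-0.86,0.04],[0,0,0.909],-1],[[-0.98,-0.86,0.04],[0,0,0.909],-1],[[-0.98,-0.86,0.04],[0,0,0.909],-1],[[-0.98,-0.86,0.04],[0,0,0.909],-1],[[-0.98,-0.86,0.04],[0,0,0.909],-1]]'

```text
t: 1.53
ee_pos: [387.5, 266.3, 210.6]
orientation: [-2.313, -2.125, 0.0]
ft_force: [0.9, -0.5, -0.2]
width: 0.7
grasp_force: 0.0
```

Run:
```python
from h import *
p=start((580.5,-17),-83,30,24,165); print(delta([387.9,265.6,210.7],-4.9,p,-83))
```

```text
(array([-0.9981,  0.6625,  0.1523]), np.float64(0.9087))
```

Call:
step_arm --deltas '[[[-0.998,0.6625,0.152],[0,0,0.909],-1],[[-0.998,0.6625,0.152],[0,0,0.909],-1],[[-0.998,0.6625,0.152],[0,0,0.909],-1],[[-0.998,0.6625,0.152],[0,0,0.909],-1],[[-0.998,0.6625,0.152],[0,0,0.909],-1],[[-0.998,0.6625,0.152],[0,0,0.909],-1],[[-0.998,0.6625,0.152],[0,0,0.909],-1],[[-0.998,0.6625,0.152],[0,0,0.909],-1],[[-0.998,0.6625,0.152],[0,0,0.909],-1],[[-0.998,0.6625,0.152],[0,0,0.909],-1],[[-0.998,0.6625,0.152],[0,0,0.909],-1],[[-0.998,0.6625,0.152],[0,0,0.909],-1],[[-0.998,0.6625,0.152],[0,0,0.909],-1],[[-0.998,0.6625,0.152],[0,0,0.909],-1],[[-0.998,0.6625,0.152],[0,0,0.909],-1]]'

```text
t: 2.78
ee_pos: [559.7, -49.3, 165.2]
orientation: [3.136, 0.194, 0.0]
ft_force: [0.1, 0.4, 0.3]
width: 0.6
grasp_force: 0.0
```

Run:
```python
from h import *
import cv2
i=get_image("scene")["pixels"][:,:,::-1][200:300,270:380]
cv2.imwrite("pics/c.png",cv2.resize(i,(660,600),interpolation=cv2.INTER_CUBIC))
```

```text
(no output)
```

View pics/c.png

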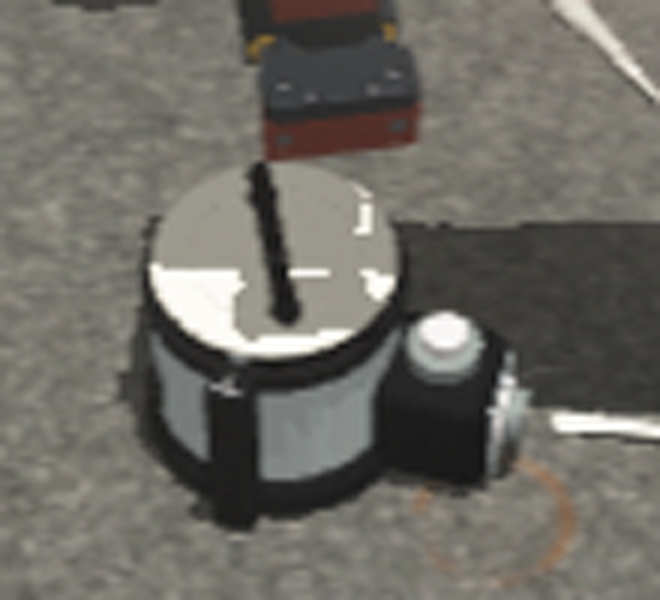

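The view shows the lid with the bar from (262,168) to (287,315), as before. The gripper body at (340,100) hides the fingers, which sit above the lid. I'll go down beside the bar.

Call:
step_arm --deltas '[[[0,0,0.06],[0,0,0],-1],[[0,0,0.1],[0,0,0],-1],[[0,0,0.12],[0,0,0],-1],[[0,0,0.13],[0,0,0],-1],[[0,0,0.13],[0,0,0],-1],[[0,0,0.13],[0,0,0],-1]]'

```text
t: 3.33
ee_pos: [559.9, -49.9, 126.1]
orientation: [-3.136, -0.189, 0.0]
ft_force: [0.8, 0.6, 1.1]
width: 0.6
grasp_force: 0.0
```

Run:
```python
from h import *
arc(30,17,range(5,51,5))
```

```text
[0.0089 0.0046] -0.0582
[0.0182 0.0083] -0.1164
[0.0278 0.0113] -0.1745
[0.0376 0.0134] -0.2327
[0.0476 0.0146] -0.2909
[0.0576 0.0149] -0.3491
[0.0676 0.0144] -0.4072
[0.0775 0.013 ] -0.4654
[0.0873 0.0108] -0.5236
[0.0968 0.0077] -0.5818
```

Call:
step_arm --deltas '[[[0.01,0,0],[0,0,0],-1],[[0.017,0,0],[0,0,0],-1],[[0.022,0,0],[0,0,0],-1],[[0.022,0,0],[0,0,0],-1]]'

```text
t: 3.67
ee_pos: [567.0, -49.1, 126.5]
orientation: [3.136, 0.188, 0.002]
ft_force: [0.1, -0.5, 0.1]
width: 0.7
grasp_force: 0.0
```

Call:
step_arm --deltas '[[[0.003,0,0],[0,0,0],-1],[[0.006,0,0],[0,0,0],-1],[[0.009,0,0],[0,0,0],-1],[[0.009,0,0],[0,0,0],-1]]'

```text
t: 4.0
ee_pos: [568.5, -48.8, 126.0]
orientation: [3.136, 0.188, -0.002]
ft_force: [-1.7, -0.9, 2.3]
width: 0.4
grasp_force: 1.1
```

Run:
```python
from h import *
arc(30,15,range(5,51,5))
```

```text
[0.0089 0.004 ] -0.0582
[0.0181 0.0072] -0.1164
[0.0276 0.0095] -0.1745
[0.0372 0.0111] -0.2327
[0.0469 0.0118] -0.2909
[0.0567 0.0116] -0.3491
[0.0664 0.0106] -0.4072
[0.076  0.0087] -0.4654
[0.0854 0.0061] -0.5236
[0.0945 0.0026] -0.5818
```

Call:
step_arm --deltas '[[[0.009,0.004,0],[0,0,-0.058],-1],[[0.018,0.007,0],[0,0,-0.116],-1],[[0.0275,0.0095,0],[0,0,-0.1745],-1],[[0.037,0.011,0],[0,0,-0.233],-1],[[0.047,0.012,0],[0,0,-0.291],-1],[[0.0565,0.0115,0],[0,0,-0.349],-1],[[0.0665,0.0105,0],[0,0,-0.407],-1],[[0.076,0.0085,0],[0,0,-0.4655],-1],[[0.0855,0.006,0],[0,0,-0.5235],-1],[[0.0945,0.0025,0],[0,0,-0.582],-1],[[0.0945,0.0025,0],[0,0,-0.582],-1]]'

```text
t: 4.92
ee_pos: [596.6, -46.6, 125.8]
orientation: [-2.759, -1.501, 0.003]
ft_force: [-3.9, -4.0, 0.8]
width: 0.4
grasp_force: 2.4
```

Call:
step_arm --deltas '[[[0.009,0.004,0],[0,0,-0.058],-1],[[0.018,0.007,0],[0,0,-0.116],-1],[[0.0275,0.0095,0],[0,0,-0.1745],-1],[[0.037,0.011,0],[0,0,-0.233],-1],[[0.047,0.012,0],[0,0,-0.291],-1],[[0.0565,0.0115,0],[0,0,-0.349],-1],[[0.0665,0.0105,0],[0,0,-0.407],-1],[[0.076,0.0085,0],[0,0,-0.4655],-1],[[0.0855,0.006,0],[0,0,-0.5235],-1],[[0.0945,0.0025,0],[0,0,-0.582],-1],[[0.0945,0.0025,0],[0,0,-0.582],-1]]'

```text
t: 5.83
ee_pos: [613.1, -23.3, 125.9]
orientation: [1.868, 2.525, -0.002]
ft_force: [-0.6, -4.7, 0.6]
width: 0.5
grasp_force: 1.8
```

Call:
step_arm --deltas '[[[0.009,0.004,0],[0,0,-0.058],-1],[[0.018,0.007,0],[0,0,-0.116],-1],[[0.0275,0.0095,0],[0,0,-0.1745],-1],[[0.037,0.011,0],[0,0,-0.233],-1],[[0.047,0.012,0],[0,0,-0.291],-1],[[0.0565,0.0115,0],[0,0,-0.349],-1],[[0.0665,0.0105,0],[0,0,-0.407],-1],[[0.0665,0.0105,0],[0,0,-0.407],-1]]'

```text
t: 6.5
ee_pos: [611.3, -3.1, 126.3]
orientation: [1.025, 2.967, 0.0]
ft_force: [2.3, -4.2, -1.6]
width: 0.5
grasp_force: 1.7
```

Run:
```python
from h import *
import cv2
for n,(v,u) in dict(top=(145,215),scene=(205,275)).items():
    i=get_image(n)["pixels"][:,:,::-1][v:v+90,u:u+100]
    cv2.imwrite(f"pics/d{n}.png",cv2.resize(i,(600,540),interpolation=cv2.INTER_CUBIC))
a=cv2.imread("pics/dtop.png");b=cv2.imread("pics/dscene.png")
cv2.imwrite("pics/d.png",cv2.resize(np.hstack([a[:,:400],b[:,:400]]),(800,540)))
```

```text
(no output)
```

View pics/d.png

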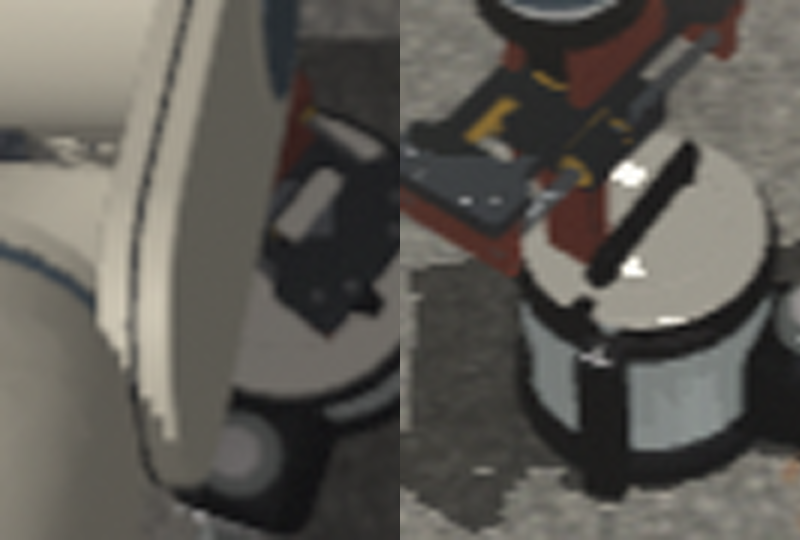

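The scene crop (right panel) shows the bar from (687,150) to (595,275), with the notch at (582,305) on the column side. The column's mark is at (597,355).

Run:
```python
from h import *
s=get_image("scene")
B=lambda x,y,z:ray(s,(x-400+.5)/6-.5+275,(y+.5)/6-.5+205,z)[:2]
an=lambda p,q:np.degrees(np.arctan2(*(q-p)[::-1]))
f1=B(691,147,136);f2=B(594,278,136);n=B(580,305,118);m=B(597,355,108);c=(f1+f2)/2
print(f1,f2,np.linalg.norm(f1-f2),c,an(f1,f2),"notch",n,an(c,n),"mark",m,an(c,m),get_obs()["ee_pos"])
arc(30,15,[5,10,15,17,18,19])
```

```text
[556.69954305 -49.6176686 ] [602.75038666  26.85514047] 89.26797144062098 [579.72496485 -11.38126407] 58.944244007332486 notch [609.80157952  27.94162189] 52.58896876047847 mark [602.53586575  48.97481096] 69.2964774319033 [611.17243318  -3.09391377 126.25637397]
[0.0089 0.004 ] -0.0582
[0.0181 0.0072] -0.1164
[0.0276 0.0095] -0.1745
[0.0314 0.0102] -0.1978
[0.0333 0.0106] -0.2094
[0.0353 0.0108] -0.2211
```

Call:
step_arm --deltas '[[[0.009,0.004,0],[0,0,-0.058],-1],[[0.02,0.0078,0],[0,0,-0.128],-1],[[0.02,0.0078,0],[0,0,-0.128],-1]]'

```text
t: 6.9
ee_pos: [607.7, 2.7, 126.2]
orientation: [0.735, 3.053, 0.0]
ft_force: [1.9, -3.2, -0.9]
width: 0.5
grasp_force: 1.7
```

Run:
```python
from h import *
import cv2
i=get_image("scene")["pixels"][:,:,::-1][215:280,285:350]
cv2.imwrite("pics/e.png",cv2.resize(i,(585,585),interpolation=cv2.INTER_CUBIC))
```

```text
(no output)
```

View pics/e.png

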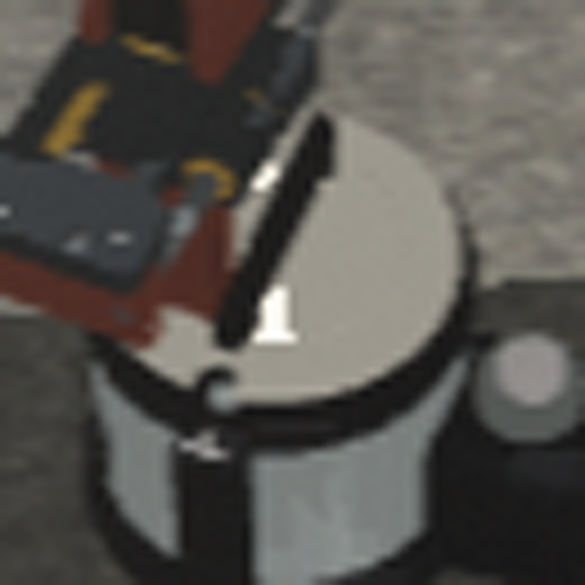

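The scene crop shows the bar from (322,120) to (231,338). The notch, spanning x 195–240 at y 380, has the bright pin showing in it at about (220,393), so they are nearly in line.

Run:
```python
from h import *
s=get_image("scene")
B=lambda x,y,z:ray(s,(x+.5)/9-.5+285,(y+.5)/9-.5+215,z)[:2]
an=lambda p,q:np.degrees(np.arctan2(*(q-p)[::-1]))
f1=B(322,116,136);f2=B(231,340,136);m=B(205,446,108);c=(f1+f2)/2
print(f1,f2,np.linalg.norm(f1-f2),c,an(f1,f2),"pin",B(220,393,113.5),an(c,B(220,393,113.5)),"notch",an(c,B(216,383,118)),"mark",an(c,m))
o=get_obs()["orientation"];print("tool psi",2*np.degrees(np.arctan2(o[1],o[0]))-90)
arc(30,15,[1.5,3,4,5])
```

```text
[564.30614855 -56.06358019] [593.84269445  32.05944912] 92.94124939762985 [579.0744215  -12.00206554] 71.47018881811123 pin [597.92450662  34.55011894] 67.95580580825546 notch 66.67760676803661 mark 69.14090872155371
tool psi 62.606150749428735
[0.0026 0.0013] -0.0175
[0.0053 0.0025] -0.0349
[0.0071 0.0032] -0.0465
[0.0089 0.004 ] -0.0582
```

Call:
step_arm --deltas '[[[0.0026,0.0013,0],[0,0,-0.0175],-1],[[0.0026,0.0013,0],[0,0,-0.0175],-1]]'

```text
t: 7.17
ee_pos: [607.2, 3.3, 126.3]
orientation: [0.701, 3.062, 0.0]
ft_force: [2.0, -3.4, -1.2]
width: 0.7
grasp_force: 1.8
```

Call:
step_arm --deltas '[[[-0.02,0,0],[0,0,0],-1],[[-0.04,0,0],[0,0,0],-1],[[-0.04,0,-0.05],[0,0,0],-1],[[-0.04,0,-0.1],[0,0,0],-1],[[-0.04,0,-0.1],[0,0,0],-1]]'

```text
t: 7.58
ee_pos: [619.4, -1.6, 158.4]
orientation: [0.698, 3.06, 0.002]
ft_force: [0.9, 0.6, -0.0]
width: 0.3
grasp_force: 0.0
```

Run:
```python
from h import *
import cv2
i=get_image("scene")["pixels"][:,:,::-1][215:280,285:350]
cv2.imwrite("pics/f.png",cv2.resize(i,(585,585),interpolation=cv2.INTER_CUBIC))
```

```text
(no output)
```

View pics/f.png

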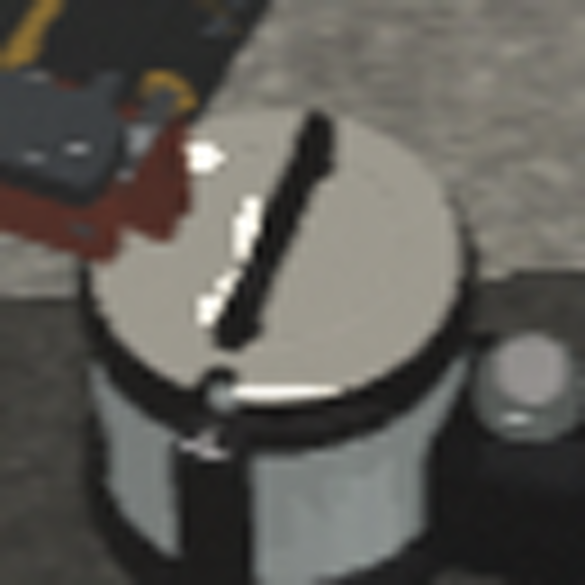

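The pin at (222,393) now looks centred in the notch (x 197–240), so I'll press on the middle of the bar.

Run:
```python
from h import *
o=get_obs();print(delta(o["ee_pos"],64.2,[580.5,-16,140],64.2))
```

```text
(array([ 0.0939, -0.0987,  0.0573]), np.float64(-0.0))
```

Call:
step_arm --deltas '[[[0.05,-0.05,0],[0,0,0],-1],[[0.094,-0.099,0],[0,0,0],-1],[[0.094,-0.099,0.03],[0,0,0],-1],[[0.094,-0.099,0.057],[0,0,0],-1],[[0.094,-0.099,0.057],[0,0,0],-1]]'

```text
t: 8.05
ee_pos: [578.8, -16.1, 136.8]
orientation: [-0.697, -3.061, 0.0]
ft_force: [-0.3, -0.4, 0.2]
width: 0.6
grasp_force: 0.0
```

Call:
step_arm --deltas '[[[0,0,0.01],[0,0,0],-1],[[0,0,0.015],[0,0,0],-1],[[0,0,0.02],[0,0,0],-1],[[0,0,0.024],[0,0,0],-1],[[0,0,0.028],[0,0,0],-1],[[0,0,0.028],[0,0,0],-1]]'

```text
t: 8.55
ee_pos: [579.7, -16.1, 130.6]
orientation: [-0.696, -3.063, -0.0]
ft_force: [-1.9, 0.0, 2.8]
width: 0.4
grasp_force: 1.5
```

Call:
step_arm --deltas '[[[0,0,0.004],[0,0,0],-1],[[0,0,0.008],[0,0,0],-1],[[0,0,0.012],[0,0,0],-1],[[0,0,0.012],[0,0,0],-1]]'

```text
t: 8.88
ee_pos: [579.9, -16.1, 128.9]
orientation: [0.696, 3.063, 0.0]
ft_force: [-7.9, 0.7, 19.0]
width: 0.5
grasp_force: 10.1
```

Call:
step_arm --deltas '[[[0,0,0.003],[0,0,0],-1],[[0,0,0.003],[0,0,0],-1],[[0,0,0],[0,0,0],-1],[[0,0,-0.05],[0,0,0],-1],[[0,0,-0.1],[0,0,0],-1],[[0,0,-0.1],[0,0,0],-1]]'

```text
t: 9.38
ee_pos: [581.6, -16.2, 159.4]
orientation: [0.695, 3.059, 0.002]
ft_force: [0.1, 0.6, 0.2]
width: 0.6
grasp_force: 0.0
```

Run:
```python
from h import *
o=get_obs();print(o["ee_pos"],delta(o["ee_pos"],64.2,[502,9.5,105],64.2))
```

```text
[581.6204275  -16.24000132 159.40125003] (array([ 0.2763, -0.0383,  0.1813]), np.float64(-0.0))
```

Call:
step_arm --deltas '[[[0.1,-0.014,0],[0,0,0],-1],[[0.2,-0.028,0],[0,0,0],-1],[[0.276,-0.038,0],[0,0,0],-1],[[0.276,-0.038,0],[0,0,0],-1],[[0.276,-0.038,0.1],[0,0,0],-1],[[0.276,-0.038,0.18],[0,0,0],-1],[[0.276,-0.038,0.18],[0,0,0],-1]]'

```text
t: 9.97
ee_pos: [497.8, 9.3, 99.3]
orientation: [-0.695, -3.058, 0.002]
ft_force: [-1.2, -0.5, -0.7]
width: 0.5
grasp_force: 0.0
```

Run:
```python
from h import *
import cv2
i=get_image("scene")["pixels"][:,:,::-1][210:285,285:375]
cv2.imwrite("pics/g.png",cv2.resize(i,(720,600),interpolation=cv2.INTER_CUBIC))
```

```text
(no output)
```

View pics/g.png

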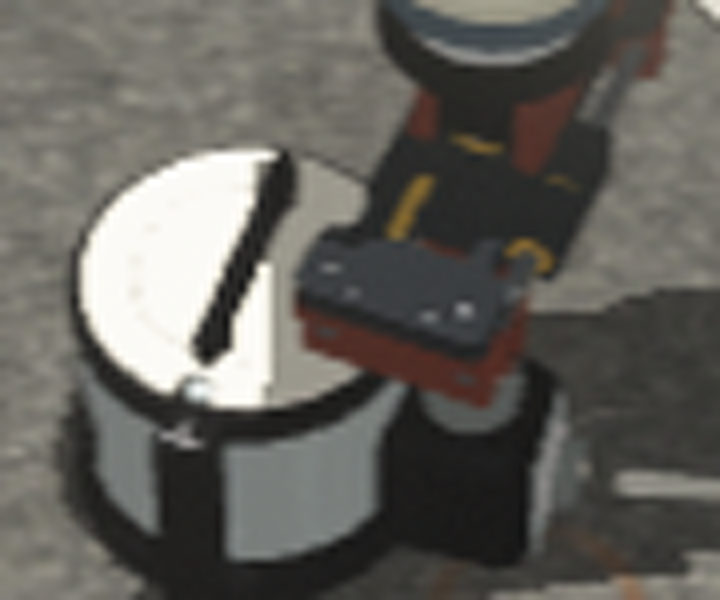

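The lid is home, with the pin in the notch at (195,390). The gripper stands over the button.

Call:
step_arm --deltas '[[[-0.012,0.006,0],[0,0,0],-1],[[-0.012,0.006,0.015],[0,0,0],-1],[[-0.012,0.006,0.025],[0,0,0],-1],[[-0.012,0.006,0.033],[0,0,0],-1],[[-0.012,0.006,0.039],[0,0,0],-1],[[-0.012,0.006,0.039],[0,0,0],-1]]'

```text
t: 10.52
ee_pos: [504.4, 9.2, 91.6]
orientation: [0.696, 3.062, 0.0]
ft_force: [-0.1, -0.6, 2.4]
width: 0.6
grasp_force: 1.3
```

Call:
step_arm --deltas '[[[0.005,0,0.008],[0,0,0],-1],[[0.005,0,0.014],[0,0,0],-1],[[0.005,0,0.018],[0,0,0],-1],[[0.005,0,0.018],[0,0,0],-1]]'

```text
t: 10.85
ee_pos: [503.7, 9.8, 87.9]
orientation: [0.696, 3.061, 0.001]
ft_force: [-3.5, -1.7, 23.4]
width: 0.4
grasp_force: 11.9
```

The button is fully down: 23 N at the stop, z 87.9. I'll raise clear.

Call:
step_arm --deltas '[[[0,0,0],[0,0,0],-1],[[0,0,-0.05],[0,0,0],-1],[[0,0,-0.15],[0,0,0],-1],[[0,0,-0.28],[0,0,0],-1],[[0,0,-0.4],[0,0,0],-1],[[0,0,-0.4],[0,0,0],-1],[[0,0,-0.4],[0,0,0],-1],[[0,0,-0.4],[0,0,0],-1]]'

```text
t: 11.52
ee_pos: [501.5, 10.0, 205.2]
orientation: [-0.696, -3.062, 0.0]
ft_force: [-0.1, 0.2, 0.2]
width: 0.6
grasp_force: 0.0
```

Run:
```python
from h import *
import cv2
i=get_image("scene")["pixels"][:,:,::-1][210:285,285:375]
cv2.imwrite("pics/i.png",cv2.resize(i,(720,600),interpolation=cv2.INTER_CUBIC))
```

```text
(no output)
```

View pics/i.png

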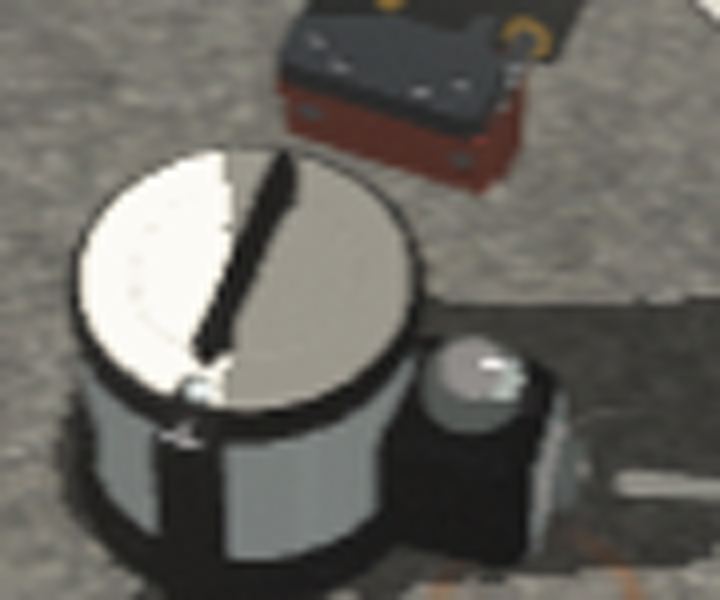

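The lid is home with the pin in its notch at (195,390), the button at (478,370) is up, and the arm is clear.

```bash
python3 -c "
from workcell import *
print(close_job())"
```

```text
the job is handed in; nothing more can be done
None
```

I turned the lid until its notch was over the pin, pressed it fully home, pressed the start button right down and let it come back up, then handed the job in; the hand-in returned no verdict.

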